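# Jack up the flash power pack and hold it

### The job

Slide the blue lever jack along its rail until its saddle is centred under the orange-marked lift point on the front lip of the grey flash power pack, then flip the yellow cam lever all the way over and down, away from the pack, so that the jack is locked to the rail. Only then pump the jack by its red paddle: once all the way down and all the way back up, then all the way down again, and finish while still pressing the paddle down, so that the front of the pack stays jacked up on the saddle for a new foot to be fitted. Do not lift or shove the pack by hand and leave the loose parts on the shelf alone.

Things in the scene. Friction and masses are not known exactly. Their poses are not given: they have to be found in the camera images.
- pack: grey flash power pack, loose, 0.8 to 1 kg, 160 (x) x 200 (y) x 95 mm on four rubber feet 12 mm high. Origin: centre of underside, at the feet's soles. Its -x side is the front: there a 180 mm wide aluminium lip sticks out 48 mm, 48 to 52 mm above the shelf. An orange disc (24 mm) on the lip and an orange stripe on the front face mark the lift point.
- lift_pad (a point): the lift point: centre of the underside of a round black rubber pad, 28 mm across, under the lip, straight below the orange disc; 105 mm in front of the pack's origin, 45 mm above the shelf while the pack stands on its feet.
- rail: fixed rail, 400 mm long along its y, 50 mm wide, 12 mm high, with a rib up to 31 mm and end stops; parallel to the pack's front within 1 degree. Origin: centre of underside, on the shelf. +x points to the pack. Offsets given for the jack are in these axes, from the point of the rail's centre line abreast of the saddle.
- carriage (a joint): position of the jack along the rail, m, -0.13 to 0.13, 0 at the middle, growing to the rail's +y. Starts 25 to 150 mm to the -y side of the lift point. Slides stiffly (about 5 N), stays where left. The blue carriage is 60 mm (x) x 111 mm (offset y -47 to +64), its top 33 mm above the shelf; it bears grip post, saddle, handle and cam lever.
- grip_post (a point): centre of the top of the black upright post on the carriage, for taking hold of the jack: 26 mm (x) x 24 mm (y), from 33 to 85 mm above the shelf, at offset x 0, y -25 mm. About 40 mm free on its +y side (then the cam lever), more on the other.
- saddle_top (a point): centre of the top of the jack's saddle, a dark steel disc 28 mm across at offset x +55 mm, y 0, straight in line with the handle (the lip may hide it from above). Its top is 40 mm above the shelf with the handle up (5 mm below the pad, so it passes freely under the lip), and it rises by 35.6 mm per rad of handle, 16 mm in all.
- saddle: the saddle disc and its ram; origin at point saddle_top, z up.
- cam_lever (a joint): cam lever angle, rad: 0 = upright (free), 1.5 = laid down flat to the rail's -x, away from the pack (locked past 1.25). Starts 0.1 to 0.35. Axis parallel to the rail's y at offset x 0, lever at y +46 mm, 43 mm above the shelf. Takes about 2 to 4 N at the tip, stays where left. From about 0.9 rad the cam bites on the rail.
- cam_tip (a point): middle of the round bar (14 mm thick, 20 mm long in y) at the end of the yellow cam lever, 60 mm from the lever's axis. The lever below it is a flat bar, 16 mm wide (y) and 9 mm thick.
- handle (a joint): jack handle angle, rad: 0 = up (a spring returns it), 0.45 = all the way down at its stop, about level; past 0.38 counts as all the way down, below 0.10 as all the way up. Axis parallel to the rail's y at offset x -30 mm, 42 mm above the shelf; the handle points to the rail's -x. Pressing the paddle takes about 4 N (up) to 8 N (down).
- paddle: red plastic paddle at the end of the handle, 44 mm long (along the handle), 34 mm wide, 12 mm thick; origin at its middle, 110 mm from the handle's axis: about 90 mm above the shelf with the handle up, 42 mm with it down.
- paddle_top (a point): centre of the paddle's upper face, where to press down.
- hinge: loose chrome door hinge lying flat, 76 x 75 x 10 mm, bystander; origin centre of underside.
- switch_plate: loose black bakelite switch plate, 86 x 86 x 8 mm with a brass toggle up to 27 mm, bystander; origin centre of underside.
- cone: loose white plastic reflector cone, 90 mm across, 70 mm high, standing, bystander; origin centre of underside.
- bezel: loose cast zinc coin slot bezel, 70 x 50 x 18 mm, bystander; origin centre of underside.
- screwdriver: loose screwdriver lying on the shelf, bystander.
- tin: green tin parts box 110 x 150 x 45 mm, fixed, its lid standing open on the side away from the robot, up to about 160 mm high; bystander; origin centre of underside.

How it is judged:
By the outcome, as a careful person would: the job done as asked, in the order asked, and still so for the second after the job is handed in, while the arm keeps its last pose, push and grip.
It also fails if it takes over 53 s, if anything falls off the work surface, if the arm or the gripper's body presses on something with over 40 N, if the wrist force passes 120 N, or if a joint passes its speed limit or range.

### The arm

A 7-joint arm with a two-finger parallel gripper is mounted at the origin on the work surface. World frame = base frame: x ahead of the robot, y to its left, z up, the work surface at z = 0. Lengths are in m, angles in rad, forces in N, time in s.
With the tool pointing down it reaches from about 0.4 to 0.85 m from the base axis. Payload 10.4 kg.
Tool frame: the origin (TCP) lies at the very end of the fingers, on their centre line; the grasp point (between the pads) lies 19 mm behind it; z points along the fingers, y is the line along which they close (so a half turn about z gives the same grasp; the last joint's range is limited). The gripper opens to 85 mm and grips with 20 to 120 N. Pads are 22 mm wide; open, the fingers measure 114 mm over their backs; the gripper's body (76 mm by 85 mm) begins 54 mm behind the grasp point. The pads swing forward as they close: fully open they stand 13 mm farther back than shut.
Start: joints at [-1.32, 0.332, -0.065, 1.46, 0.022, 1.35, -0.088], TCP at [0.169, 0.602, 0.231] pointing down, gripper open.
Joint ranges: [-2.6, 2.6], [-0.5, 2.12], [-1.47, 1.34], [0.16, 2.42], [-1.27, 4.41], [0.06, 2.06], [-2.6, 2.6]. Speed limits (rad/s): [2.22, 2.22, 2.79, 2.79, 3.14, 3.14, 3.14].

### API

Orientations are given as a unit quaternion [x, y, z, w].
In Python, from workcell import * gives the robot as it stands.
- The arm moves only by the tool step_arm, never from a script. Its argument "commands" is one flat list of numbers, 7 for each row, row after row: the finger opening in mm, from 0 to 85.4, then the shift along the world's x, y, z as a fraction of full scale, then the turn, a rotation vector about the world's x, y, z as a fraction of full scale. A call has exactly 10 rows; each row is the pose to reach, as a shift and turn from the pose commanded when the call began, turning the shorter way round; what a row does not reach only later rows make up. Full scale, the value 1, is 0.6 m for a shift and pi rad for a turn. A row lasts 1/8 s, in which the tool goes at most 62.5 mm and 10.7 degrees, less where a joint would pass 70% of its speed; a pose out of reach is approached as far as the arm can. A call with a number of a shift or a turn outside -1 to 1 is refused whole. A call with a gripper value outside its range is refused whole. The fingers move at their own pace and stop on an object; "squeeze" is the grip in N (left out, the last holds). Time passes only in rows, so rows that repeat a pose let the fingers close, or fill a call up. It gives the time, the measured TCP pose, the force, the opening and the grip force at its end, in the units of the state.
- get_obs(): the state, without advancing time (a new reading comes with each control period).
- camera(name): name is "scene" or "top"; returns the picture (480x640x3 uint8, red, green, blue); there is no depth.
- camera_params(name): a dict with "mtx" (3x3 intrinsics, pixels), "extrinsics" (4x4, takes a point from world to camera coordinates). Camera axes: x right, y down, z forward; pixel columns grow to the right and rows downward; lengths in m; the calibration is good to about 2 mm. A picture is of the moment at which its call begins. camera_params takes no time and is no camera call.
- hand_in(): hands the job in; it is judged then, once.
The state is a dict: "clock": time; "joint_pos": joint angles; "joint_velocities": joint speeds; "tau": joint torques, N m; "position": TCP position; "ee_rot": TCP orientation; "ft_force": force on the tool from outside, world axes, zero at the start; "torque": the same for the moment, N m; "grip_width": opening from 0.0 (shut) to 1.0 (fully open); "grasp_force": force on a finger pad.
Only numpy, scipy, OpenCV 4.12 (cv2) and the standard library are available. Lean on these libraries where they do the work, as an engineer would, in place of code of your own. Each camera call takes 0.05 s, during which the arm holds its last target. There are 200 camera calls.

## Working session

There is one attempt and no reset: what is moved stays moved. The work goes in short steps, Python scripts to look and compute and a tool call to move; the robot and the scene stay as the last step left them, time stands still between calls to the robot, and variables do not carry over. Pictures are saved under pics/ and viewed, at most 10 in all, crops included, and the job is handed in when it is done.

Besides the shell and the picture viewer there is one more tool, called after "Emit:" by a JSON object that holds its "fn" and its "kwargs", one argument or row to a line. step_arm: Moves the arm, as the interface text tells. Its arguments: {"type":"object","properties":{"commands":{"type":"array","items":{"type":"number"}},"squeeze":{"type":"number"}},"required":["commands"]}

```bash
ls; mkdir -p pics; python3 - <<'E'
from workcell import *
import cv2,numpy as np
for n in("scene","top"):
    im=camera(n);cv2.imwrite(f"pics/{n}0.png",im[:,:,::-1]);p=camera_params(n);print(n,np.round(p["mtx"],1).tolist(),np.round(p["extrinsics"],4).tolist())
o=get_obs();print(o["clock"],o["position"],o["ee_rot"],o["ft_force"])
E
```

```text
pics
scene [[473.2, 0.0, 316.9], [0.0, 473.2, 244.1], [0.0, 0.0, 1.0]] [[0.3532, 0.9355, 0.0134, -0.197], [0.652, -0.2359, -0.7206, -0.2931], [-0.6709, 0.2632, -0.6932, 1.6677], [0.0, 0.0, 0.0, 1.0]]
top [[586.7, 0.0, 312.4], [0.0, 586.7, 230.9], [0.0, 0.0, 1.0]] [[0.0087, -0.9999, -0.0075, -0.005], [-0.9912, -0.0077, -0.1319, 0.5583], [0.1318, 0.0085, -0.9912, 1.6761], [0.0, 0.0, 0.0, 1.0]]
0.1 [0.16892634 0.60141383 0.23060928] [ 1.36461182e-01  9.90645237e-01 -5.98168986e-04 -5.11267458e-05] [-0.55252017  0.07522015  0.13029938]
```

View pics/scene0.png

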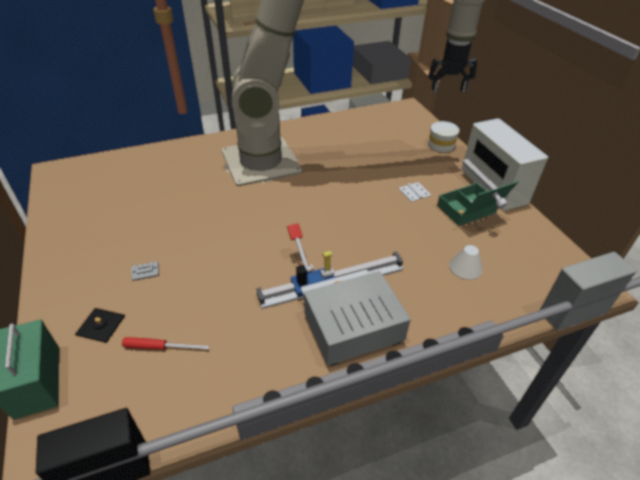

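View pics/top0.png

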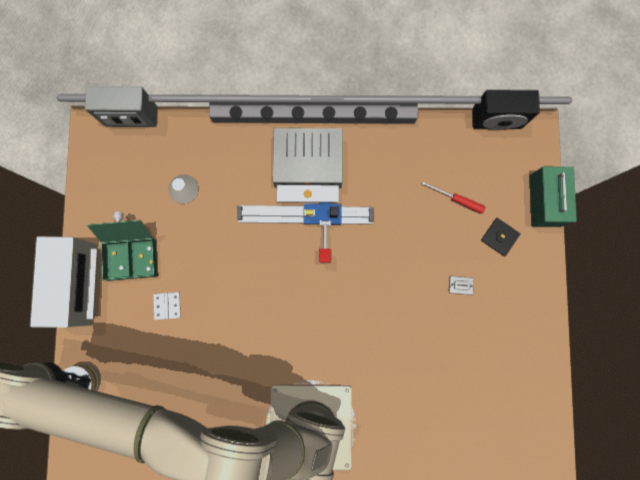

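The top view shows the rail across columns 238–373 at row ~214. The orange disc is at (308,194), the post at (334,211), the cam lever at (309,212) and the paddle at (325,256). The jack has to move left (+y).

```bash
cat > h.py <<'E'
from workcell import *
import cv2,numpy as np
def ray(n,uv,z):
    p=camera_params(n);E=p["extrinsics"];R=E[:3,:3];c=-R.T@E[:3,3]
    d=R.T@np.linalg.inv(p["mtx"])@np.array([uv[0],uv[1],1.]);return c+d*(z-c[2])/d[2]
def proj(n,P):
    p=camera_params(n);E=p["extrinsics"];q=p["mtx"]@(E[:3,:3]@np.array(P)+E[:3,3]);return q[:2]/q[2]
def tri(uv1,uv2):
    A=[];b=[]
    for n,uv in(("scene",uv1),("top",uv2)):
        a=ray(n,uv,0.);d=ray(n,uv,.3)-a;d/=np.linalg.norm(d);M=np.eye(3)-np.outer(d,d);A.append(M);b.append(M@a)
    return np.linalg.lstsq(np.vstack(A),np.hstack(b),rcond=None)[0]
def blobs(im,lo,hi,roi,mina=6):
    h=cv2.cvtColor(im,cv2.COLOR_RGB2HSV);m=cv2.inRange(h,lo,hi);k=np.zeros_like(m);x0,y0,x1,y1=roi;k[y0:y1,x0:x1]=m[y0:y1,x0:x1]
    n,_,s,c=cv2.connectedComponentsWithStats(k);return [(s[i,4],s[i,:4].tolist(),np.round(c[i],1).tolist()) for i in range(1,n) if s[i,4]>=mina]
R={"scene":(240,210,430,370),"top":(225,120,385,275)}
C={"red":((0,160,90),(6,255,255)),"yellow":((24,120,90),(35,255,255)),"orange":((8,170,160),(20,255,255)),"blue":((105,150,50),(125,255,255)),"black":((0,0,0),(180,255,45))}
E
python3 - <<'E'
from h import *
for n in("scene","top"):
    im=cv2.imread(f"pics/{n}0.png")[:,:,::-1]
    for c in C:print(n,c,blobs(im,*C[c],R[n]))
im=cv2.imread("pics/top0.png")[175:275,225:385];a=cv2.resize(im,None,fx=5,fy=5,interpolation=cv2.INTER_CUBIC);cv2.imwrite("pics/topc.png",a)
im=cv2.imread("pics/scene0.png")[215:315,250:410];a=cv2.resize(im,None,fx=5,fy=5,interpolation=cv2.INTER_CUBIC);cv2.imwrite("pics/scenec.png",a)
E
```

```text
scene red [(np.int32(125), [288, 225, 14, 14], [294.4, 231.2])]
scene yellow [(np.int32(74), [323, 252, 8, 18], [326.9, 258.6])]
scene orange []
scene blue [(np.int32(121), [306, 272, 15, 11], [312.7, 276.9]), (np.int32(61), [293, 277, 8, 18], [296.6, 285.0])]
scene black [(np.int32(143), [297, 266, 10, 19], [301.3, 275.5]), (np.int32(27), [424, 340, 6, 7], [426.8, 343.1]), (np.int32(47), [388, 352, 11, 7], [392.1, 354.6]), (np.int32(28), [349, 365, 11, 5], [353.8, 367.0])]
top red [(np.int32(152), [319, 249, 12, 14], [324.6, 255.1])]
top yellow [(np.int32(26), [306, 210, 6, 5], [308.5, 211.8])]
top orange [(np.int32(7), [306, 192, 4, 4], [307.3, 193.4])]
top blue [(np.int32(391), [305, 203, 35, 21], [321.7, 213.4])]
top black [(np.int32(13), [330, 215, 7, 2], [332.8, 215.5])]
```

View pics/topc.png

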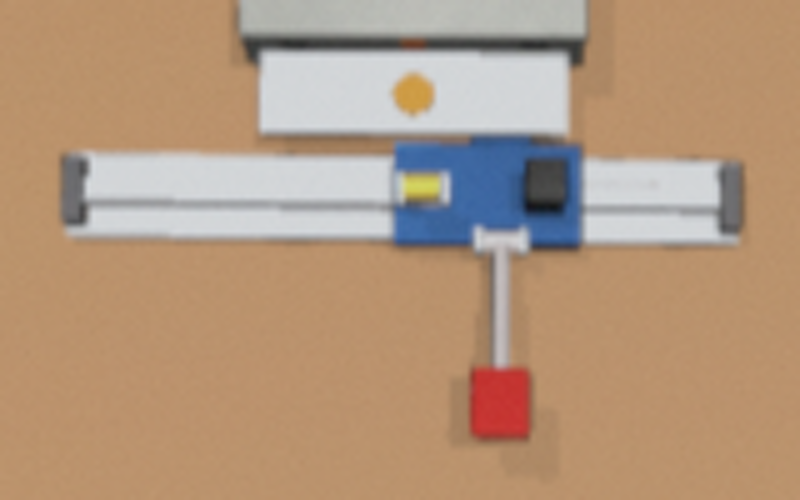

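View pics/scenec.png

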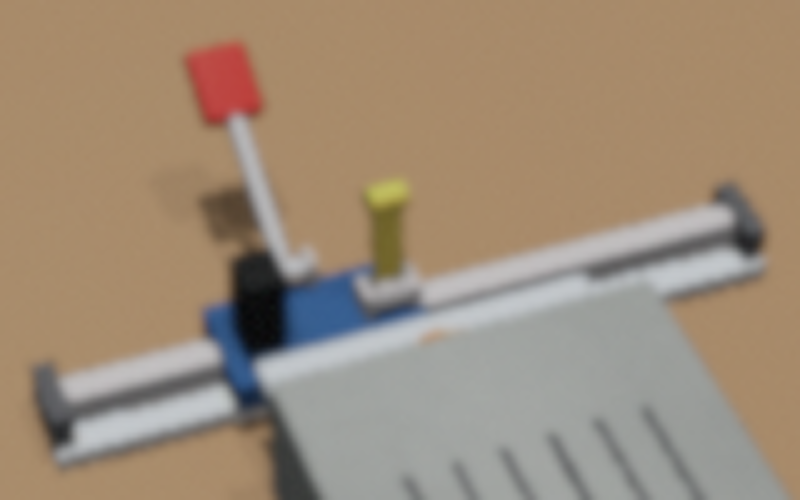

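The crop shows the disc at (413,94), carriage edges at u=395 and 581, and the handle at u≈500. Post, cam tip and paddle are all clear. Next I convert these to world coordinates.

```bash
python3 - <<'E'
from h import *
T=lambda u,v:((u+.5)/5+224.5,(v+.5)/5+174.5)
S=lambda u,v:((u+.5)/5+249.5,(v+.5)/5+214.5)
im=cv2.imread("pics/top0.png")[:,:,::-1]
# subpixel: disc centroid by loose mask
print(blobs(im,(8,130,120),(25,255,255),(295,187,320,201)))
r=lambda u,v,z:np.round(ray("top",T(u,v),z),4)
print("disc",r(413.5,94,.052))
a,b=r(68,236,.012),r(738,243,.012);print("rail front edge",a,b,"yaw",np.arctan2(-(a-b)[0],(a-b)[1]))
a,b=r(84,153,.012),r(735,161,.012);print("rail back edge",a,b,"yaw",np.arctan2(-(a-b)[0],(a-b)[1]))
a,b=r(258,133,.052),r(570,135,.052);print("lip edge",a,b,"yaw",np.arctan2(-(a-b)[0],(a-b)[1]))
print("carr L,R",r(395,195,.033),r(581,195,.033))
print("handle root/end",r(501,245,.05),r(501,365,.08))
print("post",r(545,182,.085)); print("post tri",tri(S(257,262),T(545,180)))
print("cam tri",tri(S(388,192),T(421,187)));print("paddle tri",tri(S(225,82),T(501,403)))
E
```

```text
[(np.int32(34), [304, 191, 7, 6], [307.3, 193.5])]
disc [0.6668 0.0152 0.052 ]
rail front edge [0.5874 0.2205 0.012 ] [ 0.5862 -0.1774  0.012 ] yaw -0.003015823980698818
rail back edge [0.6375 0.2122 0.012 ] [ 0.6355 -0.1758  0.012 ] yaw -0.005154593522540474
lip edge [0.643  0.1057 0.052 ] [ 0.6432 -0.0762  0.052 ] yaw 0.0010995047795817525
carr L,R [0.6101 0.0259 0.033 ] [ 0.6109 -0.0834  0.033 ]
handle root/end [ 0.5784 -0.0364  0.05  ] [ 0.5053 -0.0364  0.08  ]
post [ 0.6098 -0.0608  0.085 ]
post tri [ 0.61027567 -0.0620377   0.08636756]
cam tri [0.60303321 0.00939175 0.1045987 ]
paddle tri [ 0.48261408 -0.03665206  0.09069554]
```

Emit:
{"fn": "step_arm", "kwargs": {
  "commands": [50,0.58,-0.86,0.05,0,0,0.087,50,0.58,-0.86,0.05,0,0,0.087,50,0.58,-0.86,0.05,0,0,0.087,50,0.58,-0.86,0.05,0,0,0.087,50,0.58,-0.86,0.05,0,0,0.087,50,0.58,-0.86,0.05,0,0,0.087,50,0.58,-0.86,0.05,0,0,0.087,50,0.58,-0.86,0.05,0,0,0.087,50,0.58,-0.86,0.05,0,0,0.087,50,0.58,-0.86,0.05,0,0,0.087],
  "squeeze": 30
}}

```text
clock: 1.35
position: [0.5177, 0.0838, 0.2614]
ee_rot: [0.0, 1.0, 0.0, 0.0]
ft_force: [1.6, 0.5, 0.4]
grip_width: 0.585
grasp_force: 0.0
```

Emit:
{"fn": "step_arm", "kwargs": {
  "commands": [50,0.157,-0.244,-0.2,0,0,0,50,0.157,-0.244,-0.2,0,0,0,50,0.157,-0.244,-0.2,0,0,0,50,0.157,-0.244,-0.2,0,0,0,50,0.157,-0.244,-0.2,0,0,0,50,0.157,-0.244,-0.25,0,0,0,50,0.157,-0.244,-0.3,0,0,0,50,0.157,-0.244,-0.348,0,0,0,50,0.157,-0.244,-0.348,0,0,0,50,0.157,-0.244,-0.348,0,0,0]
}}

```text
clock: 2.6
position: [0.6119, -0.0598, 0.0543]
ee_rot: [-0.0, 1.0, 0.0, 0.001]
ft_force: [0.0, 0.0, 0.8]
grip_width: 0.585
grasp_force: 0.0
```

```bash
python3 - <<'E'
from h import *
a=camera("top")[175:275,225:385];b=camera("scene")[205:305,250:410]
im=np.vstack([cv2.resize(x,None,fx=4,fy=3,interpolation=cv2.INTER_CUBIC) for x in(a,b)]);cv2.imwrite("pics/g.png",im[:,:,::-1])
E
```

```text
(no output)
```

View pics/g.png

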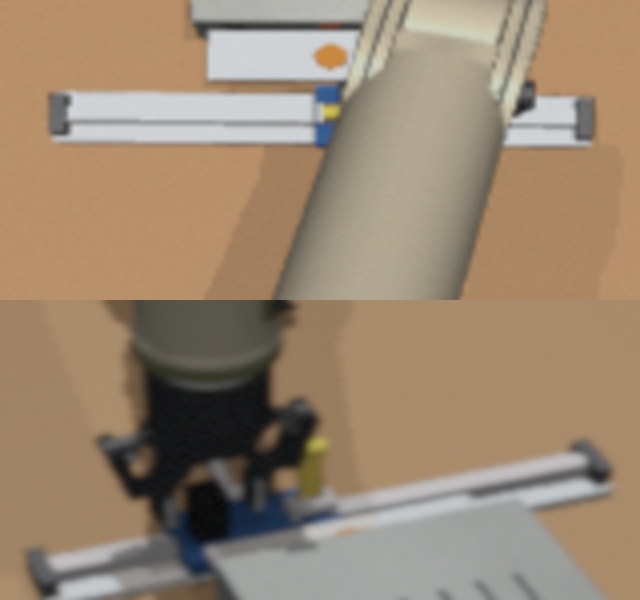

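The fingers straddle the post. Now I close on it and slide.

Emit:
{"fn": "step_arm", "kwargs": {
  "commands": [15,0,0,0,0,0,0,15,0,0,0,0,0,0,15,0,0,0,0,0,0,15,0,0,0,0,0,0,15,0,0.02,0,0,0,0,15,0,0.04,0,0,0,0,15,0,0.06,0,0,0,0,15,0,0.078,0,0,0,0,15,0,0.084,0,0,0,0,15,0,0.084,0,0,0,0],
  "squeeze": 40
}}

```text
clock: 3.95
position: [0.6119, -0.0107, 0.0535]
ee_rot: [0.001, 1.0, -0.0, 0.001]
ft_force: [0.5, -0.7, 4.4]
grip_width: 0.275
grasp_force: 40.5
```

```bash
python3 - <<'E'
from h import *
o=get_obs();print(o["clock"],o["position"],o["ft_force"],o["torque"])
a=camera("top")[175:275,225:385];b=camera("scene")[205:305,250:410]
im=np.vstack([cv2.resize(x,None,fx=4,fy=3,interpolation=cv2.INTER_CUBIC) for x in(a,b)]);cv2.imwrite("pics/g2.png",im[:,:,::-1])
E
```

```text
3.95 [ 0.61194122 -0.01073907  0.05354681] [ 0.46869322 -0.72256515  4.3880989 ] [-0.26229822  0.01233772 -0.18115798]
```

View pics/g2.png

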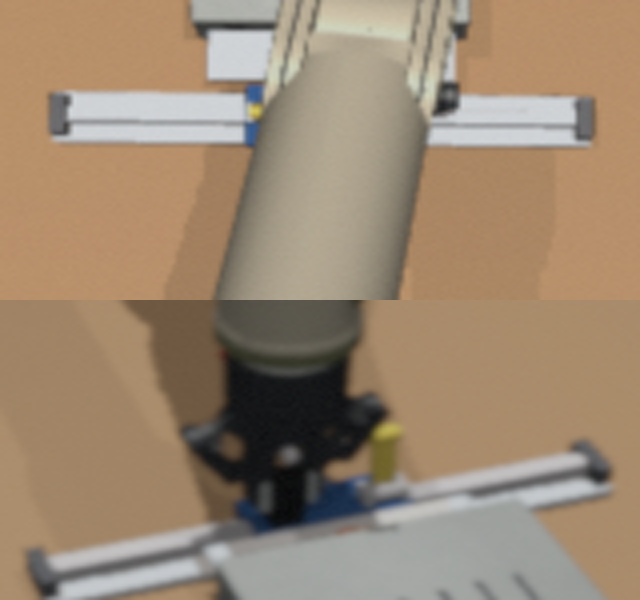

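Emit:
{"fn": "step_arm", "kwargs": {
  "commands": [50,0,0,0,0,0,0,50,0,0,0,0,0,0,50,0,0,0,0,0,0,50,0,0,0.1,0,0,0,50,0,0,0.2,0,0,0,50,0,-0.1,0.25,0,0,0,50,0,-0.2,0.25,0,0,0,50,0,-0.3,0.25,0,0,0,50,0,-0.35,0.25,0,0,0,50,0,-0.35,0.25,0,0,0]
}}

```text
clock: 5.3
position: [0.6101, -0.2237, 0.2024]
ee_rot: [0.003, 1.0, -0.001, -0.0]
ft_force: [-0.2, 0.9, -0.1]
grip_width: 0.585
grasp_force: 0.0
```

```bash
python3 - <<'E'
from h import *
im=camera("top");cv2.imwrite("pics/t3.png",im[:,:,::-1]);s=camera("scene");cv2.imwrite("pics/s3.png",s[:,:,::-1])
for n,q in(("top",im),("scene",s)):
    for c in C:print(n,c,blobs(q,*C[c],R[n]))
a=im[175:275,225:385];cv2.imwrite("pics/t3c.png",cv2.resize(a,None,fx=5,fy=5,interpolation=cv2.INTER_CUBIC)[:,:,::-1])
E
```

```text
top red [(np.int32(157), [301, 248, 12, 14], [306.4, 254.8])]
top yellow [(np.int32(26), [288, 210, 6, 5], [290.5, 211.7])]
top orange []
top blue [(np.int32(397), [287, 203, 36, 20], [304.1, 213.4])]
top black [(np.int32(21), [375, 198, 5, 6], [377.1, 200.5]), (np.int32(13), [313, 215, 7, 2], [315.8, 215.5])]
scene red [(np.int32(125), [306, 220, 13, 15], [312.0, 227.0])]
scene yellow [(np.int32(80), [342, 247, 8, 18], [345.5, 254.7])]
scene orange []
scene blue [(np.int32(111), [325, 267, 15, 11], [331.1, 272.1]), (np.int32(35), [311, 272, 7, 9], [314.2, 276.0])]
scene black [(np.int32(268), [240, 210, 20, 26], [249.1, 221.4]), (np.int32(140), [316, 262, 10, 18], [320.2, 270.6]), (np.int32(8), [259, 299, 4, 4], [260.5, 300.2]), (np.int32(22), [425, 341, 5, 6], [427.0, 343.1]), (np.int32(33), [388, 352, 10, 6], [391.8, 354.6])]
```

View pics/t3c.png

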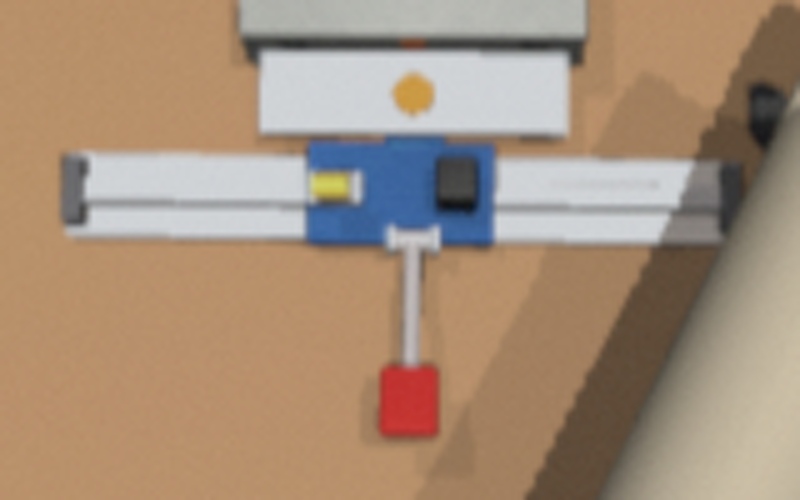

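```bash
python3 - <<'E'
from h import *
T=lambda u,v:((u+.5)/5+224.5,(v+.5)/5+174.5)
r=lambda u,v,z:np.round(ray("top",T(u,v),z),4)
print("disc",r(413.5,94,.052),ray("top",(307.3,193.5),.052))
L,Rr=r(307,195,.033),r(494,195,.033);print("carr",L[1]-.064,Rr[1]+.047)
print("post",r(457,180,.085)[1]+.025)
t3=cv2.imread("pics/t3.png")[:,:,::-1];t0=cv2.imread("pics/top0.png")[:,:,::-1]
# edges profile subpixel: blue-red along row band, orange
for nm,t in(("0",t0),("3",t3)):
    p=(t[206:222,280:350,2].astype(float)-t[206:222,280:350,0]);w=np.where(p>40,1,0).sum(0);print(nm,280+np.where(w>3)[0][[0,-1]])
    for rr,z in((235,.062),(240,.068),(255,.0965)):
        row=t[rr,290:345].astype(float)
        s=(row[:,0]-row[:,2]) if rr==255 else row[:,2]
        s=np.clip(s-np.median(s)-15,0,None);u=290+(s*np.arange(55)).sum()/s.sum();print(rr,u,ray("top",(u,rr),z)[:2])
print("paddle",ray("top",(306.4,254.8),.0965))
print("paddle tri",tri((312.0,227.0),(306.4,254.8)))
print("cam",ray("top",(290.5,211.7),.109))
E
```

```text
disc [0.6668 0.0152 0.052 ] [0.66648833 0.01523629 0.052     ]
carr 0.013600000000000001 0.014699999999999998
post 0.014400000000000001
0 [304 340]
235 324.88194444444446 [ 0.54354674 -0.0366659 ]
240 324.8551724137931 [ 0.5283773  -0.03659712]
255 324.5195911413969 [ 0.48271616 -0.03553929]
3 [286 323]
235 306.90344827586205 [0.54314405 0.01499797]
240 306.8623188405797 [0.52797288 0.0148643 ]
255 306.3175074183976 [0.48230556 0.0154579 ]
paddle [0.48286973 0.01523239 0.0965    ]
paddle tri [0.48304518 0.0141233  0.09013486]
cam [0.60282601 0.06088838 0.109     ]
```

Saddle and lift point agree in y to within about 1 mm (0.0148 vs 0.0152) and in x as well. Next the cam lever: closed fingers go down between the lever and the pack.

Emit:
{"fn": "step_arm", "kwargs": {
  "commands": [0,0.057,0.47,-0.04,0,0,0,0,0.057,0.47,-0.04,0,0,0,0,0.057,0.47,-0.04,0,0,0,0,0.057,0.47,-0.04,0,0,0,0,0.057,0.47,-0.04,0,0,0,0,0.057,0.47,-0.04,0,0,0,0,0.057,0.47,-0.1,0,0,0,0,0.057,0.47,-0.15,0,0,0,0,0.057,0.47,-0.192,0,0,0,0,0.057,0.47,-0.192,0,0,0]
}}

```text
clock: 6.65
position: [0.6439, 0.0617, 0.0857]
ee_rot: [0.0, 1.0, -0.0, -0.002]
ft_force: [0.4, 0.3, 0.2]
grip_width: -0.001
grasp_force: 0.0
```

Emit:
{"fn": "step_arm", "kwargs": {
  "commands": [0,-0.04,0,0,0,0,0,0,-0.065,0,0,0,0,0,0,-0.085,0,0,0,0,0,0,-0.1,0,-0.012,0,0,0,0,-0.115,0,-0.024,0,0,0,0,-0.13,0,-0.036,0,0,0,0,-0.142,0,-0.046,0,0,0,0,-0.152,0,-0.054,0,0,0,0,-0.156,0,-0.06,0,0,0,0,-0.156,0,-0.06,0,0,0]
}}

```text
clock: 7.9
position: [0.5533, 0.0622, 0.053]
ee_rot: [0.0, 1.0, 0.001, 0.002]
ft_force: [0.6, 1.0, 15.0]
grip_width: 0.002
grasp_force: 7.8
```

Emit:
{"fn": "step_arm", "kwargs": {
  "commands": [0,0,0,0.08,0,0,0,0,0,0,0.16,0,0,0,0,-0.119,-0.0775,0.16,0,0,0,0,-0.119,-0.0775,0.16,0,0,0,0,-0.119,-0.0775,0.16,0,0,0,0,-0.119,-0.0775,0.16,0,0,0,0,-0.119,-0.0775,0.16,0,0,0,0,-0.119,-0.0775,0.16,0,0,0,0,-0.119,-0.0775,0.16,0,0,0,0,-0.119,-0.0775,0.16,0,0,0]
}}

```text
clock: 9.15
position: [0.4804, 0.0152, 0.1473]
ee_rot: [0.0, 1.0, -0.0, -0.0]
ft_force: [0.6, -0.5, -0.0]
grip_width: -0.0
grasp_force: 0.0
```

```bash
python3 - <<'E'
from h import *
a=camera("top")[175:275,225:385];b=camera("scene")[205:305,250:410]
print(blobs(camera("top"),*C["yellow"],R["top"],3),blobs(camera("scene"),*C["yellow"],R["scene"],3))
im=np.vstack([cv2.resize(x,None,fx=4,fy=3,interpolation=cv2.INTER_CUBIC) for x in(a,b)]);cv2.imwrite("pics/g4.png",im[:,:,::-1])
E
```

```text
[(np.int32(12), [290, 216, 4, 3], [291.5, 217.0])] [(np.int32(85), [334, 249, 11, 14], [339.3, 255.6])]
```

View pics/g4.png

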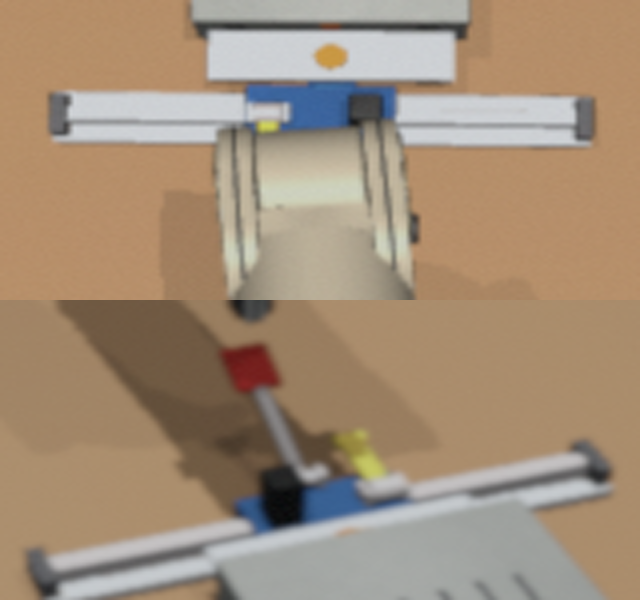

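The lever lies over to -x and the carriage edges look unmoved (columns ~286.5–324). I check the lever's flatness and the saddle position numerically.

```bash
python3 - <<'E'
from h import *
for a in(1.1,1.25,1.4,1.5):print(a,proj("scene",(.6115-.06*np.sin(a),.061,.043+.06*np.cos(a))))
print("meas tip",((352+.5)/4+249.5,(440-300+.5)/3+204.5))
t=camera("top");t3=cv2.imread("pics/t3.png")[:,:,::-1]
for q in(t3,t):
    p=np.clip(q[204:207,280:330,2].astype(float)-q[204:207,280:330,0],0,None).mean(0);m=p.max()*.5;i=np.where(p>m)[0]
    l=i[0]-(p[i[0]]-m)/(p[i[0]]-p[i[0]-1]);r=i[-1]+(p[i[-1]]-m)/(p[i[-1]]-p[i[-1]+1]);print(280+l,280+r)
E
```

```text
1.1 [338.68868208 246.23426191]
1.25 [338.05189893 247.60707819]
1.4 [337.59756653 249.38730485]
1.5 [337.39928419 250.77893906]
meas tip (337.625, 251.33333333333334)
286.454347826087 323.0544871794872
286.44956140350877 323.06089743589746
```

Emit:
{"fn": "step_arm", "kwargs": {
  "commands": [0,0,0,-0.05,0,0,0,0,0,0,-0.075,0,0,0,0,-0.001,0,-0.09,0,0,0,0,-0.003,0,-0.105,0,0,0,0,-0.005,0,-0.12,0,0,0,0,-0.007,0,-0.135,0,0,0,0,-0.009,0,-0.15,0,0,0,0,-0.011,0,-0.163,0,0,0,0,-0.012,0,-0.17,0,0,0,0,-0.012,0,-0.17,0,0,0]
}}

```text
clock: 10.65
position: [0.4739, 0.0154, 0.0471]
ee_rot: [0.0, 1.0, 0.001, 0.0]
ft_force: [-10.0, -1.1, 26.5]
grip_width: -0.001
grasp_force: 13.4
```

```bash
python3 - <<'E'
from h import *
o=get_obs();print(o["clock"],o["position"],o["ft_force"])
a=camera("top");b=camera("scene");cv2.imwrite("pics/t5.png",a[:,:,::-1]);cv2.imwrite("pics/s5.png",b[:,:,::-1])
im=np.vstack([cv2.resize(a[115:215,225:385],None,fx=4,fy=3,interpolation=cv2.INTER_CUBIC),cv2.resize(b[215:345,250:410],(640,300),interpolation=cv2.INTER_CUBIC)]);cv2.imwrite("pics/g5.png",im[:,:,::-1])
E
```

```text
10.65 [0.47386021 0.01538932 0.04711061] [-10.0360349   -1.06122886  26.50924371]
```

View pics/g5.png

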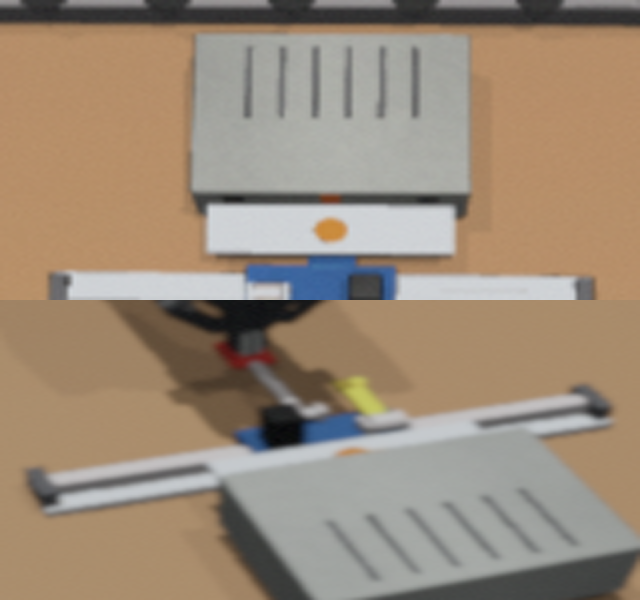

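The paddle is at its stop (TCP z 0.047, 26 N) and the pack's front is up. Now I let it all the way back up.

Emit:
{"fn": "step_arm", "kwargs": {
  "commands": [0,0.001,0,0.015,0,0,0,0,0.003,0,0.03,0,0,0,0,0.005,0,0.045,0,0,0,0,0.007,0,0.06,0,0,0,0,0.009,0,0.075,0,0,0,0,0.011,0,0.09,0,0,0,0,0.012,0,0.11,0,0,0,0,0.012,0,0.13,0,0,0,0,0.012,0,0.14,0,0,0,0,0.012,0,0.14,0,0,0]
}}

```text
clock: 12.0
position: [0.4803, 0.0153, 0.1296]
ee_rot: [0.0, 1.0, 0.0, 0.0]
ft_force: [-0.8, 0.2, -0.1]
grip_width: 0.0
grasp_force: 0.0
```

```bash
python3 - <<'E'
from h import *
o=get_obs();print(o["clock"],o["position"],o["ft_force"])
a=camera("top");b=camera("scene");cv2.imwrite("pics/t6.png",a[:,:,::-1]);cv2.imwrite("pics/s6.png",b[:,:,::-1])
print("red",blobs(b,(0,130,60),(8,255,255),(290,205,340,260)))
s5=cv2.imread("pics/s5.png")[:,:,::-1];print("red down",blobs(s5,(0,130,60),(8,255,255),(290,205,340,260)))
for f in("t3","t5","t6"):
    t=cv2.imread(f"pics/{f}.png")[:,:,::-1];print(f,blobs(t,(8,130,120),(25,255,255),(295,187,320,201)))
E
```

```text
12.0 [0.48034415 0.01529072 0.12959522] [-0.75151918  0.22250144 -0.10435632]
red [(np.int32(167), [305, 220, 15, 16], [311.9, 227.0])]
red down [(np.int32(82), [304, 233, 15, 12], [310.2, 239.1])]
t3 [(np.int32(34), [304, 191, 7, 6], [307.3, 193.5])]
t5 [(np.int32(37), [304, 188, 7, 7], [307.1, 191.3])]
t6 [(np.int32(34), [304, 191, 7, 6], [307.3, 193.5])]
```

The paddle is fully back up (same pixel as before, 312,227) and the pack settled back into place. Second stroke, then hold.

Emit:
{"fn": "step_arm", "kwargs": {
  "commands": [0,0,0,-0.03,0,0,0,0,0,0,-0.045,0,0,0,0,-0.001,0,-0.06,0,0,0,0,-0.003,0,-0.075,0,0,0,0,-0.005,0,-0.09,0,0,0,0,-0.007,0,-0.105,0,0,0,0,-0.009,0,-0.12,0,0,0,0,-0.011,0,-0.132,0,0,0,0,-0.011,0,-0.138,0,0,0,0,-0.011,0,-0.138,0,0,0]
}}

```text
clock: 13.35
position: [0.4735, 0.0153, 0.0473]
ee_rot: [0.0, 1.0, 0.0, -0.001]
ft_force: [-9.7, -0.2, 21.8]
grip_width: -0.006
grasp_force: 11.1
```

```bash
python3 - <<'E'
from h import *
a=camera("top");b=camera("scene")
print("red",blobs(b,(0,130,60),(8,255,255),(290,205,340,260)),blobs(a,(8,130,120),(25,255,255),(295,187,320,201)))
o=get_obs();print(o["clock"],o["position"],o["ft_force"])
E
```

```text
red [(np.int32(84), [304, 233, 15, 12], [310.2, 239.1])] [(np.int32(37), [304, 188, 7, 7], [307.1, 191.3])]
13.45 [0.47350068 0.01533775 0.04736237] [-9.40311957 -0.02958211 21.98948912]
```

The paddle is held at its stop and the pack's front is up, so I hand in.

```bash
python3 -c "
from workcell import *
print(hand_in())"
```

```text
the job is handed in; nothing more can be done
None
```

I centred the jack under the lift point (within about 1 mm), locked the cam lever, pumped the paddle down, up and down again, and handed in at about 13.5 s with it still pressed at its stop (about 22 N) and the pack's front raised; the hand-in returned no verdict.

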